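Latch the service case and hold it up level

ROBOT

A 7-joint arm with a two-finger parallel gripper is mounted at the origin on a cart in front of the work surface, level with it; the furniture and walls round the work are solid. World frame = base frame: x ahead of the robot, y to its left, z up, the work surface at z = 0. Lengths are in m, angles in rad, forces in N, time in s.
With the tool pointing down it reaches from about 0.425 to 0.875 m from the base axis. Payload 4.7 kg.
Tool frame: the origin (TCP) lies midway between the tips of the shut fingers; the grasp point (between the pads) lies 19 mm behind it; x points along the fingers, z is the direction in which the jaws open and shut, and the axes are right-handed (so a half turn about x gives the same grasp; the last joint's range is limited). The gripper opens to 87 mm and grips with 3 to 60 N. Pads are 19 mm wide; open, the fingers measure 117 mm over their backs; the gripper's body (75 mm by 190 mm) begins 51 mm behind the grasp point.
Start: joints at [-1.184, 0.321, -0.07, 1.45, 0.023, 1.371, -0.057], TCP at [0.237, 0.605, 0.223] pointing down, gripper open.
Joint ranges: [-2.86, 2.86], [-0.3, 2.09], [-1.38, 1.24], [0.06, 2.45], [-1.56, 4.7], [0.09, 2.05], [-2.69, 2.69]. Speed limits (rad/s): [2.57, 2.57, 3.14, 3.14, 3.14, 3.14, 3.14].

INTERFACE

Orientations are given as a rotation vector (axis times angle).
In Python, from bench import ctrl, vision, close_job gives the robot as it stands. The module is installed in compiled form; this text tells all that it offers.
- The arm moves only by the tool servo_tool, never from a script. Its argument "commands" is a list that holds one entry, the list of rows, each a list of 7 numbers: the turn, a rotation vector about the tool's x, y, z in degrees, then the shift along the tool's x, y, z in mm, then the finger opening in mm, from 0 to 87. In form: [[[wx, wy, wz, x, y, z, grip], ...]]. A call has 1 to 5 rows; each row is the pose to reach, as a shift and turn from the pose commanded when the call began, along the tool's axes at that moment; what a row does not reach only later rows make up. A row lasts 1/8 s, in which the tool goes at most 62.5 mm and 10.7 degrees, less where a joint would pass 70% of its speed; a pose out of reach is approached as far as the arm can. A call with a gripper value outside its range is refused whole. The fingers move at their own pace and stop on an object; "newtons" is the grip in N (left out, the last holds). Time passes only in rows, so rows that repeat a pose let the fingers close. It gives the time, the measured TCP pose, the force and the opening at its end, in the units of the state.
- ctrl.get_state(): the state, without advancing time (a new reading comes with each control period).
- vision.get_image(name): name is "side" or "top" or "wrist"; returns the picture (384x512x3 uint8, red, green, blue); there is no depth.
- vision.camera_info(name): a dict with "fov_y" (degrees; the focal length in pixels is half the picture's height over the tangent of half this angle, whatever the lens; pixels are square), "cx", "cy" (the principal point, pixels), "pose" (4x4, takes a point from camera to world coordinates). Camera axes: x right, y down, z forward; pixel columns grow to the right and rows downward; lengths in m; the calibration is good to about 2 mm. The wrist camera is an equidistant fisheye: a pixel r from the principal point sees the ray r / f radians off the axis. A picture is of the moment at which its call begins: read the wrist's pose just before it. camera_info takes no time and is no camera call; for the wrist camera it gives the pose at the moment of the call.
- close_job(): hands the job in, once; it reports no verdict.
The state is a dict: "time": time; "joint_positions": joint angles; "qd": joint speeds; "joint_torque": joint torques, N m; "position": TCP position; "tool_rot": TCP orientation; "ft_force": force on the tool from outside, world axes, zero at the start; "torque": the same for the moment, N m; "grip_width": opening from 0.0 (shut) to 1.0 (fully open).
Only numpy, scipy, OpenCV 4.12 (cv2) and the standard library are available. Lean on these libraries where they do the work, as an engineer would, in place of code of your own. Each camera call takes 0.05 s, during which the arm holds its last target. There are 200 camera calls.

TASK

Fold the open hasp on the near side of the blue service case down flat onto its lid, over the catch, while the case stands on the bench. Then take the case by the black handle on top and lift it straight up without tipping it, until its underside is about 10 cm above the bench, and finish holding it there in the gripper, level and still, with the hasp still shut. Do not knock the other things on the bench about.

Things in the scene. Friction and masses are not known exactly. Their poses are not given: they have to be found in the camera images.
- case: blue plastic case with two grey lids, 150 (x) x 190 (y) mm, lids' top 65 mm above its underside; 0.45 to 0.8 kg, balanced about its middle. Origin: centre of its underside; z up; its own -x side, with the open hasp, looks roughly toward the robot (turned up to 0.5 rad either way). The lids stay shut and nothing is in the way of lifting. The far hasp is shut already and fixed.
- case_handle (a point): centre of the black handle bar, 108 mm above the case's underside, over its middle. The bar is square, 16 x 16 mm, and runs 140 mm along the case's y axis between two posts (116 mm free between them, 34 mm free beneath it): grip it across, with the fingers closing along the case's x axis. Axes as the case's.
- hasp_hinge (a point): middle of the near hasp's hinge axis, on the near rim of the case: at x = -78 mm, z = 67 mm in the case's frame. The hinge axis is the case's y axis. Axes as the case's.
- hasp_tip (a point): free end of the near hasp's flap, 51 mm from the hinge. The flap is a steel plate 34 mm wide and 3 mm thick with a slot for the catch. Moves with the flap; its x axis points from the hinge to the free end.
- hasp (a joint): angle of the near hasp, rad: 0 = lying flat on the lid over the catch (a wire loop 40 mm from the hinge that stands up through the flap's slot, 7 mm above the shut flap; press nearer the hinge than that), 1.57 = standing upright, larger = leaning out toward the robot (stop at 2.6). It starts between 1.0 and 2.0. A little friction holds it wherever it is left: well under 1 N at its end moves it, so it must be pushed all the way down.
- ipa_bottle: white dispenser bottle with red collar, 52 mm across, 112 mm high, origin at the centre of its underside; a bystander, leave alone
- solder_spool: spool of solder, 86x59x46 mm, origin at the centre of its underside; a bystander
- flux_jar: white jar, 46 mm across, 36 mm high, origin at the centre of its underside; a bystander
- capacitor_1: blue capacitor standing upright, 35 mm across, 50 mm high, origin at the centre of its underside; a bystander

How it is judged:
By the outcome, as a careful person would: the job done as asked, in the order asked, and still so for the second after the job is handed in, while the arm keeps its last pose, push and grip.
It also fails if it takes over 40 s, if anything falls off the work surface, if the arm or the gripper's body presses on something with over 40 N, if the wrist force passes 120 N, or if a joint passes its speed limit or range.

## Working session

There is one attempt and no reset: what is moved stays moved. The work goes in short steps, Python scripts to look and compute and a tool call to move; the robot and the scene stay as the last step left them, time stands still between calls to the robot, and variables do not carry over. Pictures are saved under pics/ and viewed, about 8 in all and at most 12, crops included, and the job is handed in when it is done.

Besides the shell and the picture viewer there is one more tool, called after "Call:" by a JSON object that holds its "method" and its "body". servo_tool: Moves the arm, as the interface text tells. Its arguments: {"type":"object","properties":{"commands":{"type":"array"},"newtons":{"type":"number"}},"required":["commands"]}

```bash
mkdir -p pics; cat > h.py <<'E'
import numpy as np, cv2
from bench import ctrl, vision, close_job
from scipy.spatial.transform import Rotation as R
def ray(info,u,v,fish=False):
    f=192/np.tan(np.radians(info['fov_y'])/2); d=np.array([(u-info['cx'])/f,(v-info['cy'])/f,1.])
    if fish:
        r=np.hypot(d[0],d[1]); d=np.array([d[0]/r*np.sin(r),d[1]/r*np.sin(r),np.cos(r)]) if r>1e-9 else d
    T=np.array(info['pose']); return T[:3,3],T[:3,:3]@(d/np.linalg.norm(d))
def plane(info,u,v,z,fish=False):
    o,d=ray(info,u,v,fish); return o+d*(z-o[2])/d[2]
def proj(info,p,fish=False):
    f=192/np.tan(np.radians(info['fov_y'])/2); T=np.array(info['pose']); q=T[:3,:3].T@(np.array(p)-T[:3,3])
    if fish:
        r=np.hypot(q[0],q[1]); t=np.arctan2(r,q[2]); return info['cx']+f*t*q[0]/r, info['cy']+f*t*q[1]/r
    return info['cx']+f*q[0]/q[2], info['cy']+f*q[1]/q[2]
def save(n,im): cv2.imwrite('pics/'+n+'.png',im[:,:,::-1])
E
python3 - <<'E'
from h import *
ims=[]
for n in('top','side'):
    i=vision.camera_info(n); print(n,i['fov_y'],i['cx'],i['cy'],np.round(i['pose'],3).tolist())
    im=vision.get_image(n); save(n+'0',im); 
    ims.append(im)
s=ctrl.get_state(); print(s)
save('both0',np.vstack(ims)[:, :]) 
E
```

```text
top 42.23385859898573 261.9152487693215 191.70516032974587 [[0.021, -0.998, 0.063, 0.457], [-0.999, -0.023, -0.031, 0.325], [0.032, -0.062, -0.998, 1.314], [0.0, 0.0, 0.0, 1.0]]
side 43.179202473111474 260.8484071007319 190.00756287694657 [[-0.65, 0.539, -0.536, 1.206], [0.76, 0.473, -0.446, 0.86], [0.013, -0.697, -0.717, 1.0], [0.0, 0.0, 0.0, 1.0]]
{'time': 0.1, 'joint_positions': array([-1.18391124,  0.32173768, -0.07008972,  1.45156326,  0.02262366,
        1.37083755, -0.05688107]), 'qd': array([-0.00054363, -0.00134659, -0.00055658, -0.00308935,  0.00041104,
        0.00113661,  0.00119933]), 'joint_torque': array([-5.30418401e-04, -4.92574525e+01, -4.05823085e-01, -3.13400674e+01,
       -6.41077221e-02,  3.94501886e-02,  7.14748512e-05]), 'position': array([0.23660076, 0.6048568 , 0.22157308]), 'tool_rot': array([-0.93148804,  1.36420678,  0.92969434]), 'ft_force': array([ 0.77405504,  0.79578551, -0.61031348]), 'torque': array([ 0.00833313, -0.04081217, -0.02149433]), 'grip_width': 0.9983802074796526}
```

View pics/top0.png

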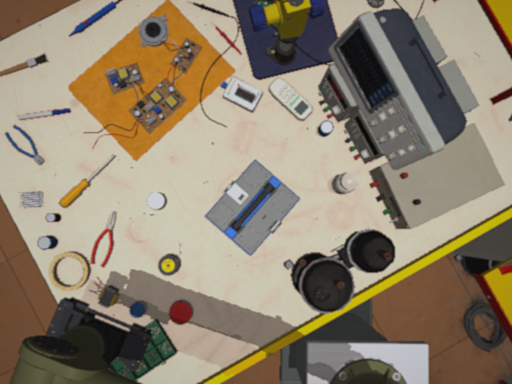

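View pics/side0.png

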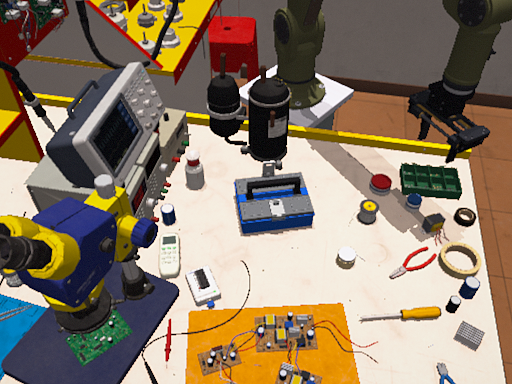

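```bash
python3 - <<'E'
from h import *
a=cv2.imread('pics/top0.png')[150:265,195:310]; b=cv2.imread('pics/side0.png')[150:245,220:330]
a=cv2.resize(a,(400,400),interpolation=cv2.INTER_CUBIC); b=cv2.resize(b,(400,345),interpolation=cv2.INTER_CUBIC); b=cv2.copyMakeBorder(b,0,55,0,0,0)
cv2.imwrite('pics/crop0.png',np.hstack([a,b]))
i=vision.camera_info('top')
for uv in[(256,160),(299,198),(251,254),(205,214)]: print(plane(i,*uv,.065))
E
```

```text
[0.61580306 0.30345226 0.065     ]
[0.52209848 0.19292419 0.065     ]
[0.37941649 0.31084903 0.065     ]
[0.47673795 0.42811836 0.065     ]
```

View pics/crop0.png

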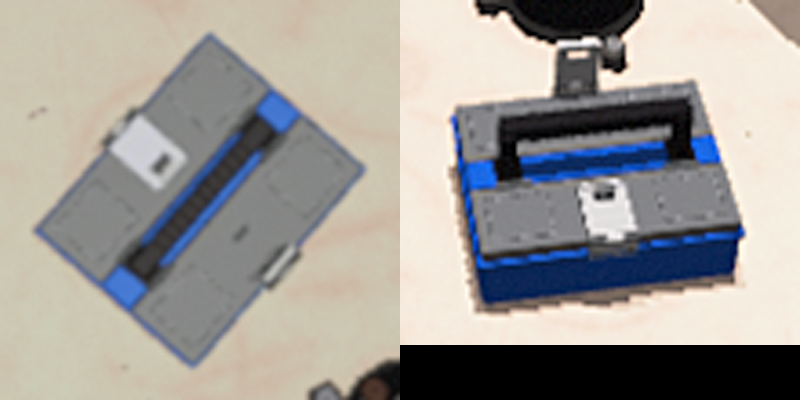

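```bash
python3 - <<'E'
from h import *
i=vision.camera_info('top'); j=vision.camera_info('side')
T=lambda u,v:(195+u*115/400,150+v*115/400)
S=lambda u,v:(220+(u-400)*110/400,150+v*95/345)
c=[plane(i,*T(*p),.065) for p in[(210,35),(365,170),(193,365),(37,232)]]
m=np.mean(c,0); print('centre',m, [np.linalg.norm(c[k]-c[k-1]) for k in range(4)])
x=(c[0]+c[3]-c[1]-c[2]); print('yaw from corners',np.degrees(np.arctan2(x[1],x[0])))
y=(c[0]+c[1])-(c[2]+c[3]); print(np.degrees(np.arctan2(y[1],y[0]))+90)
h1,h2=plane(i,*T(272,122),.116),plane(i,*T(135,275),.116); print('handle',(h1+h2)/2,np.linalg.norm(h1-h2)); d=h2-h1; print(np.degrees(np.arctan2(d[1],d[0]))-90)
# side handle ends
s=[plane(j,*S(*p),.116) for p in[(500,117),(690,100)]]; print('side handle',np.mean(s,0),s)
yaw=np.arctan2(x[1],x[0]); ex=np.array([np.cos(yaw),np.sin(yaw),0]);
def tri(a,b):
    o,d=a;p,e=b; A=np.stack([d,-e],1); t=np.linalg.lstsq(A,p-o,rcond=None)[0]; q,r=o+d*t[0],p+e*t[1]; return (q+r)/2,np.linalg.norm(q-r)
tip,g=tri(ray(i,*T(283,264)),ray(j,*S(576,43))); print('tip',tip,g)
H=np.array([m[0],m[1],0])-.078*ex+[0,0,.067]; print('hinge',H, proj(i,H),'seen side',S(573,92),proj(j,H))
for a in (1.2,1.4,1.57,1.8,2.0):
    p=H+.051*(np.cos(a)*ex+[0,0,np.sin(a)]); print(a,np.round(p,3),'topcrop',(np.array(proj(i,p))-[195,150])*400/115,'sidecrop',(np.array(proj(j,p))-[220,150])*[400/110,345/95]+[400,0])
E
```

```text
centre [0.49565973 0.30849076 0.065     ] [np.float64(0.18949924352096195), np.float64(0.1492115159568822), np.float64(0.1875907965635009), np.float64(0.14730205765301693)]
yaw from corners 50.494724026063764
49.90350134322592
handle [0.49533202 0.30770811 0.116     ] 0.14227751230460947
49.410149847837914
side handle [0.49522957 0.31132647 0.116     ] [array([0.54669787, 0.26587742, 0.116     ]), array([0.44376128, 0.35677553, 0.116     ])]
tip [0.44996742 0.25309258 0.11317907] 0.003404639427034863
hinge [0.44604009 0.24830861 0.067     ] (np.float64(276.55754469749786), np.float64(227.7803522384695)) seen side (267.575, 175.33333333333334) (np.float64(266.97870589423775), np.float64(172.5675472964668))
1.2 [0.458 0.263 0.115] topcrop [267.67580535 253.82347559] sidecrop [576.77806916  52.53978528]
1.4 [0.452 0.255 0.117] topcrop [278.63976649 263.09762151] sidecrop [574.4393274   40.95494948]
1.57 [0.446 0.248 0.118] topcrop [288.17068628 271.26368574] sidecrop [572.3467087   32.48877236]
1.8 [0.439 0.239 0.117] topcrop [300.79692392 282.23078161] sidecrop [569.48660044  23.51482381]
2.0 [0.433 0.232 0.113] topcrop [310.99817971 291.23315204] sidecrop [567.08618359  18.34098168]
```

```bash
python3 - <<'E'
from h import *
i=vision.camera_info('top'); j=vision.camera_info('side')
C=np.array([.4955,.309,0]); yaw=np.radians(50)
ex=np.array([np.cos(yaw),np.sin(yaw),0]); ey=np.array([-ex[1],ex[0],0])
f=lambda p:np.round([ (p-C)@ex,(p-C)@ey,p[2]],3)
print('side base pts',[(plane(j,*p,0).round(3),f(plane(j,*p,0))) for p in[(268,160),(248,150),(290,150)]])
for z in(0,.1,.15,.2): print(z,[f(plane(i,*p,z)) for p in[(290,263),(325,255),(326,283),(345,240),(370,252)]], [f(plane(j,*p,z)) for p in[(267,85),(270,75)]])
s=ctrl.get_state(); Rm=R.from_rotvec(s['tool_rot']).as_matrix(); print(Rm.round(3))
print('tool z dir in case frame deg',np.degrees(np.arctan2(Rm[1,2],Rm[0,2]))-50)
print('wrist cam',np.round(vision.camera_info('wrist')['pose'],3).tolist())
E
```

```text
side base pts [(array([0.347, 0.171, 0.   ]), array([-0.201,  0.025,  0.   ])), (array([0.353, 0.094, 0.   ]), array([-0.256, -0.029,  0.   ])), (array([ 0.266,  0.193, -0.   ]), array([-0.237,  0.101, -0.   ]))]
0 [array([-0.169,  0.043,  0.   ]), array([-0.225, -0.034,  0.   ]), array([-0.275,  0.02 ,  0.   ]), array([-0.24 , -0.098,  0.   ]), array([-0.31 , -0.118,  0.   ])] [array([-0.601,  0.092,  0.   ]), array([-0.665,  0.115, -0.   ])]
0.1 [array([-0.157,  0.043,  0.1  ]), array([-0.209, -0.028,  0.1  ]), array([-0.255,  0.022,  0.1  ]), array([-0.222, -0.088,  0.1  ]), array([-0.288, -0.106,  0.1  ])] [array([-0.453,  0.064,  0.1  ]), array([-0.51 ,  0.084,  0.1  ])]
0.15 [array([-0.151,  0.043,  0.15 ]), array([-0.201, -0.025,  0.15 ]), array([-0.245,  0.022,  0.15 ]), array([-0.214, -0.083,  0.15 ]), array([-0.276, -0.1  ,  0.15 ])] [array([-0.379,  0.05 ,  0.15 ]), array([-0.433,  0.069,  0.15 ])]
0.2 [array([-0.145,  0.043,  0.2  ]), array([-0.193, -0.022,  0.2  ]), array([-0.235,  0.023,  0.2  ]), array([-0.205, -0.077,  0.2  ]), array([-0.265, -0.094,  0.2  ])] [array([-0.305,  0.036,  0.2  ]), array([-0.356,  0.054,  0.2  ])]
[[-0.001 -0.931  0.364]
 [-0.002  0.364  0.931]
 [-1.    -0.    -0.002]]
tool z dir in case frame deg 18.644217212730865
wrist cam [[0.363, 0.889, 0.28, 0.159], [0.932, -0.346, -0.11, 0.636], [-0.001, 0.301, -0.954, 0.385], [0.0, 0.0, 0.0, 1.0]]
```

```bash
python3 - <<'E'
import cv2,numpy as np
a=cv2.imread('pics/top0.png')[190:340,230:400]; b=cv2.imread('pics/side0.png')[60:200,190:340]
cv2.imwrite('pics/crop1.png',np.hstack([cv2.resize(a,(400,353)),cv2.resize(b,(378,353))]))
E
```

```text
(no output)
```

View pics/crop1.png

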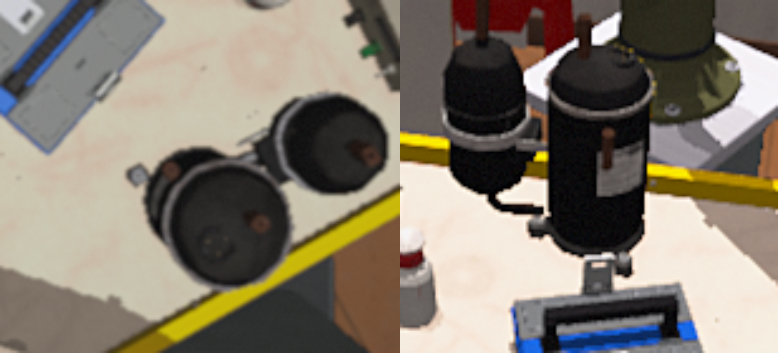

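```bash
cat >> h.py <<'E'
C=np.array([.4955,.309,0]); YAW=50.
def go(cx,cy,z,phi,C=C,yaw=YAW):
    "target in case frame; phi = angle of tool y from case x (deg). prints turn (rotvec deg) and shift mm in tool axes"
    s=ctrl.get_state(); Rm=R.from_rotvec(s['tool_rot']); a=np.radians(yaw); ex=np.array([np.cos(a),np.sin(a),0]); ey=np.array([-ex[1],ex[0],0])
    p=C+cx*ex+cy*ey; p[2]=z; b=a+np.radians(phi); y=np.array([np.cos(b),np.sin(b),0]); x=np.array([0,0,-1.]); T=R.from_matrix(np.stack([x,y,np.cross(x,y)],1))
    d=s['position']-C
    print('t',round(s['time'],2),'now case',np.round([d@ex,d@ey,d[2]],4),'F',s['ft_force'].round(1),'M',s['torque'].round(2),'g',round(s['grip_width'],3),'q',s['joint_positions'].round(2))
    print('turn',np.degrees((Rm.inv()*T).as_rotvec()).round(1),'shift',(Rm.inv().apply(p-s['position'])*1000).round(1))
E
python3 -c "
from h import *
go(-.100,0,.22,0)"
```

```text
t 0.1 now case [0.0602 0.3885 0.2216] F [ 0.8  0.8 -0.6] M [ 0.01 -0.04 -0.02] g 0.998 q [-1.18  0.32 -0.07  1.45  0.02  1.37 -0.06]
turn [ 1.086e+02 -1.000e-01  1.000e-01] shift [   2.1 -316.9 -276. ]
```

Call:
{"method": "servo_tool", "body": {"commands": [[[10,0,0,0,-29,-25,0],[20,0,0,0,-58,-50,0],[30,0,0,0,-87,-75,0],[40,0,0,0,-116,-100,0],[50,0,0,0,-145,-125,0]]], "newtons": 20}}

```text
time: 0.72
position: [0.3266, 0.4347, 0.2221]
tool_rot: [-0.251, 1.557, 0.25]
ft_force: [-0.3, 0.4, 0.0]
grip_width: 0.518
```

```bash
python3 -c "
from h import *
go(-.100,0,.22,0)"
```

```text
t 0.72 now case [-0.0122  0.2102  0.2221] F [-0.3  0.4  0. ] M [-0.09 -0.05 -0.01] g 0.518 q [-1.07  0.09  0.1   1.72 -0.01  1.33 -0.65]
turn [58.3 -0.   0. ] shift [   2.2 -224.9   35.7]
```

Call:
{"method": "servo_tool", "body": {"commands": [[[10,0,0,0,-40,5,0],[20,0,0,0,-80,11,0],[30,0,0,0,-120,17,0],[40,0,0,0,-160,23,0],[50,0,0,0,-200,30,0]]]}}

```text
time: 1.35
position: [0.4188, 0.2548, 0.2223]
tool_rot: [0.433, 1.527, -0.433]
ft_force: [0.1, 0.7, -0.5]
grip_width: 0.017
```

```bash
python3 -c "
from h import *
go(-.100,0,.22,0)
i=vision.camera_info('wrist'); print(i['fov_y'],i['cx'],i['cy']); np.save('wpose.npy',i['pose']); save('w1',vision.get_image('wrist'))
C2=C
import numpy as np
a=np.radians(50);ex=np.array([np.cos(a),np.sin(a),0])
for p in(C-.078*ex+[0,0,.067],C-.038*ex+[0,0,.07],C+[0,0,.116]): print(proj(i,p,True))"
```

```text
t 1.35 now case [-0.0908  0.0239  0.2223] F [ 0.1  0.7 -0.5] M [-0.03  0.11 -0.04] g 0.017 q [-0.89 -0.03  0.29  1.85  0.01  1.32 -1.16]
turn [ 8.3 -0.   0. ] shift [  2.3 -12.6  22.3]
65.70646984690485 257.3230256734421 187.41695462983316
(np.float64(281.42453000367544), np.float64(165.028145039745))
(np.float64(287.7353342676747), np.float64(129.62649315448326))
(np.float64(299.53008579302093), np.float64(94.31123593614407))
```

View pics/w1.png

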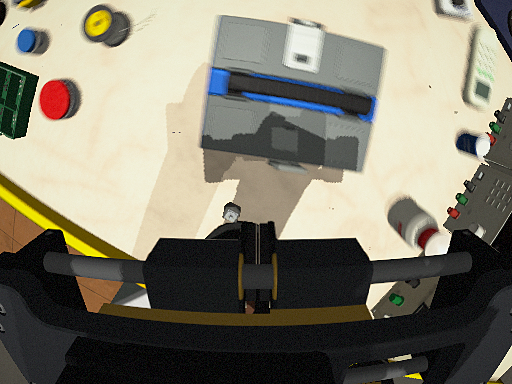

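Call:
{"method": "servo_tool", "body": {"commands": [[[4,0,0,10,-3,7,0],[8,0,0,30,-5,14,0],[8,0,0,50,-5,14,0],[8,0,0,50,-5,14,0]]]}}

```text
time: 1.9
position: [0.4267, 0.2439, 0.1709]
tool_rot: [0.535, 1.505, -0.54]
ft_force: [-0.3, 0.4, 1.1]
grip_width: 0.001
```

```bash
python3 -c "
from h import *
go(-.100,0,.105,0)"
```

```text
t 1.9 now case [-0.0941  0.0109  0.1709] F [-0.3  0.4  1.1] M [-0.1   0.15 -0.02] g 0.001 q [-0.87  0.01  0.3   1.91 -0.    1.22 -1.25]
turn [ 0.7 -0.   0.2] shift [65.9 -5.8 10.8]
```

Call:
{"method": "servo_tool", "body": {"commands": [[[0.7,0,0,0,-7,11,0],[0.7,0,0,20,-7,11,0],[0.7,0,0,45,-7,11,0],[0.7,0,0,65,-7,11,0],[0.7,0,0,65,-7,11,0]]]}}

```text
time: 2.52
position: [0.4318, 0.2312, 0.1072]
tool_rot: [0.546, 1.501, -0.549]
ft_force: [0.7, 0.7, 0.2]
grip_width: 0.005
```

```bash
python3 -c "
from h import *
go(-.056,0,.1,0)
save('w2',vision.get_image('wrist')); im=vision.get_image('side')
save('s2',cv2.resize(im[130:240,200:340],None,fx=4,fy=4))"
```

```text
t 2.52 now case [-0.1005 -0.0012  0.1072] F [0.7 0.7 0.2] M [-0.14  0.07  0.  ] g 0.005 q [-0.85  0.07  0.32  1.99 -0.03  1.08 -1.22]
turn [-0.1 -0.   0.1] shift [ 7.1 44.5 -1.3]
```

View pics/s2.png

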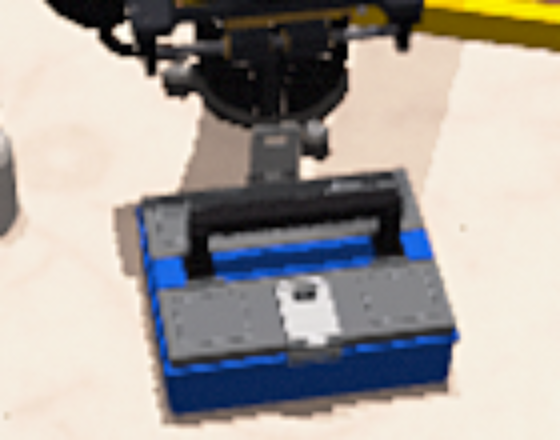

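Call:
{"method": "servo_tool", "body": {"commands": [[[0,0,0,4,10,-1,0],[0,0,0,6,20,-1,0],[0,0,0,6,32,-1,0],[0,0,0,6,44,-1,0],[0,0,0,6,44,-1,0]]]}}

```text
time: 3.25
position: [0.4602, 0.2676, 0.1015]
tool_rot: [0.547, 1.5, -0.546]
ft_force: [-0.1, -0.4, -0.2]
grip_width: 0.004
```

```bash
python3 -c "
from h import *
go(-.056,0,.072,0)"
```

```text
t 3.25 now case [-0.0544  0.0004  0.1015] F [-0.1 -0.4 -0.2] M [-0.1   0.09 -0.01] g 0.004 q [-0.86  0.17  0.31  1.9  -0.06  1.08 -1.23]
turn [-0.  0. -0.] shift [29.5 -1.6  0.4]
```

Call:
{"method": "servo_tool", "body": {"commands": [[[0,0,0,10,-1,0,0],[0,0,0,20,-2,0,0],[0,0,0,27,-2,0,0],[0,0,0,30,-2,0,0],[0,0,0,31,-2,0,0]]]}}

```text
time: 3.88
position: [0.4582, 0.2649, 0.0703]
tool_rot: [0.547, 1.501, -0.547]
ft_force: [0.6, 0.4, 0.5]
grip_width: 0.002
```

```bash
python3 -c "
from h import *
go(-.056,0,.068,0)
save('w3',vision.get_image('wrist'))"
```

```text
t 3.88 now case [-0.0578  0.0003  0.0703] F [0.6 0.4 0.5] M [-0.08  0.13 -0.01] g 0.002 q [-0.86  0.2   0.31  1.94 -0.07  1.02 -1.21]
turn [-0.1 -0.   0. ] shift [2.3 1.8 0.3]
```

View pics/w3.png

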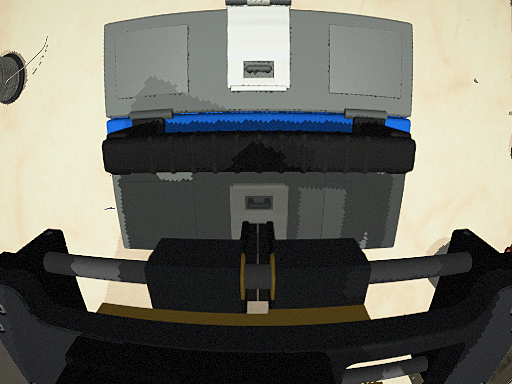

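Call:
{"method": "servo_tool", "body": {"commands": [[[0,0,0,1,0,0,0],[0,0,0,2,0,0,0],[0,0,0,2,0,0,0]]]}}

```text
time: 4.3
position: [0.4586, 0.2652, 0.0694]
tool_rot: [0.548, 1.5, -0.547]
ft_force: [-2.2, -2.0, 4.9]
grip_width: 0.005
```

Call:
{"method": "servo_tool", "body": {"commands": [[[0,0,0,1,0,0,0],[0,0,0,1,0,0,0]]]}}

```text
time: 4.55
position: [0.4586, 0.2652, 0.0693]
tool_rot: [0.548, 1.501, -0.547]
ft_force: [-3.4, -1.7, 11.1]
grip_width: 0.009
```

Call:
{"method": "servo_tool", "body": {"commands": [[[0,0,0,-10,0,0,0],[0,0,0,-40,0,0,0],[0,0,0,-80,0,0,0],[-8,0,0,-115,10,0,30],[-16,0,0,-125,25,0,60]]]}}

```text
time: 5.18
position: [0.4759, 0.2851, 0.1958]
tool_rot: [0.329, 1.543, -0.323]
ft_force: [-0.2, 0.3, -0.3]
grip_width: 0.15
```

```bash
python3 -c "
from h import *
go(0,0,.19,90)"
```

```text
t 5.17 now case [-0.0309 -0.0004  0.1958] F [-0.2  0.3 -0.3] M [-0.11  0.07  0.03] g 0.15 q [-0.86  0.13  0.3   1.74 -0.04  1.27 -0.97]
turn [-73.8   0.3  -0.1] shift [ 6.  29.8  8.2]
```

Call:
{"method": "servo_tool", "body": {"commands": [[[-10,0,0,0,6,2,70],[-20,0,0,0,12,4,70],[-30,0,0,0,18,6,70],[-40,0,0,0,24,7,70],[-50,0,0,0,28,8,70]]]}}

```text
time: 5.8
position: [0.4932, 0.3068, 0.1926]
tool_rot: [-0.36, 1.54, 0.36]
ft_force: [-1.2, -1.0, -0.9]
grip_width: 0.718
```

Call:
{"method": "servo_tool", "body": {"commands": [[[-10,0,0,0,0,0,70],[-20,0,0,0,0,0,70],[-23,0,0,0,0,0,70],[-23,0,0,0,0,0,70]]]}}

```text
time: 6.3
position: [0.4932, 0.3065, 0.1926]
tool_rot: [-0.667, 1.466, 0.667]
ft_force: [0.7, 0.4, 0.7]
grip_width: 0.806
```

```bash
python3 -c "
from h import *
go(0,0,.088,90)
i=vision.camera_info('wrist'); im=vision.get_image('wrist')
a=np.radians(50);ex=np.array([np.cos(a),np.sin(a),0]);ey=np.array([-ex[1],ex[0],0])
im=np.ascontiguousarray(im)
for p in(C-.07*ey+[0,0,.116],C+.07*ey+[0,0,.116],C-.027*ex+[0,0,.068]):
  u=tuple(np.round(proj(i,p,True)).astype(int)); print(u); cv2.circle(im,(int(u[0]),int(u[1])),3,(255,0,0),1)
save('w4',im)"
```

```text
t 6.3 now case [-0.0034  0.0002  0.1926] F [0.7 0.4 0.7] M [-0.08  0.02  0.02] g 0.806 q [-0.77  0.19  0.19  1.68 -0.04  1.28  0.28]
turn [-1.1  0.   0. ] shift [ 1.046e+02 -1.000e-01  3.400e+00]
(np.int64(262), np.int64(267))
(np.int64(259), np.int64(114))
(np.int64(233), np.int64(182))
```

View pics/w4.png

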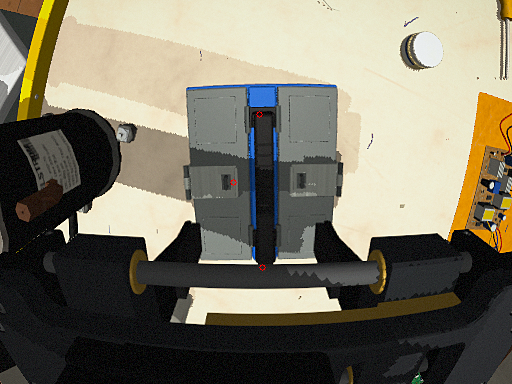

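Call:
{"method": "servo_tool", "body": {"commands": [[[0,0,0,10,0,6,70],[0,0,0,40,0,6,70],[0,0,0,70,0,6,70],[0,0,0,95,0,6,70],[0,0,0,104,0,6,70]]]}}

```text
time: 6.98
position: [0.496, 0.3105, 0.0862]
tool_rot: [-0.668, 1.469, 0.667]
ft_force: [0.1, -0.3, -0.3]
grip_width: 0.804
```

Call:
{"method": "servo_tool", "body": {"commands": [[[0,0,0,0,0,0,40],[0,0,0,0,0,0,20],[0,0,0,0,0,0,10],[0,0,0,0,0,0,0],[0,0,0,0,0,0,0]]], "newtons": 20}}

```text
time: 7.6
position: [0.4972, 0.3111, 0.0889]
tool_rot: [-0.667, 1.465, 0.667]
ft_force: [-1.3, -0.0, 0.3]
grip_width: 0.32
```

```bash
python3 -c "
from h import *
go(0,0,.188,90)"
```

```text
t 7.6 now case [0.0028 0.0001 0.0889] F [-1.3 -0.   0.3] M [-0.02 -0.01 -0.04] g 0.32 q [-0.77  0.29  0.19  1.78 -0.06  1.08  0.3 ]
turn [-1.1  0.   0. ] shift [-99.1  -0.1  -2.7]
```

Not closed yet; close further and then firm up.

Call:
{"method": "servo_tool", "body": {"commands": [[[0,0,0,0,0,0,0],[0,0,0,0,0,0,0],[0,0,0,0,0,0,0]]]}}

```text
time: 7.98
position: [0.4972, 0.3111, 0.0887]
tool_rot: [-0.667, 1.465, 0.667]
ft_force: [0.2, -0.4, 0.0]
grip_width: 0.18
```

Call:
{"method": "servo_tool", "body": {"commands": [[[0,0,0,0,0,0,0],[0,0,0,0,0,0,0],[0,0,0,0,0,0,0]]], "newtons": 50}}

```text
time: 8.35
position: [0.4972, 0.3111, 0.0886]
tool_rot: [-0.667, 1.465, 0.667]
ft_force: [0.7, 0.9, 0.8]
grip_width: 0.175
```

Call:
{"method": "servo_tool", "body": {"commands": [[[0,0,0,-3,0,0,0],[0,0,0,-8,0,0,0],[0,0,0,-15,0,0,0],[0,0,0,-24,0,0,0],[0,0,0,-34,0,0,0]]]}}

```text
time: 8.98
position: [0.4971, 0.3111, 0.1233]
tool_rot: [-0.667, 1.466, 0.667]
ft_force: [0.2, -0.1, -6.3]
grip_width: 0.178
```

Call:
{"method": "servo_tool", "body": {"commands": [[[0,0,0,-12,0,0,0],[0,0,0,-24,0,0,0],[0,0,0,-36,0,0,0],[0,0,0,-46,0,0,0],[0,0,0,-54,0,0,0]]]}}

```text
time: 9.6
position: [0.4972, 0.3111, 0.1773]
tool_rot: [-0.667, 1.465, 0.667]
ft_force: [-0.2, -0.3, -6.2]
grip_width: 0.173
```

Call:
{"method": "servo_tool", "body": {"commands": [[[0,0,0,-6,0,0,0],[0,0,0,-10,0,0,0],[0,0,0,-12,0,0,0],[0,0,0,-12,0,0,0],[0,0,0,-12,0,0,0]]]}}

```text
time: 10.22
position: [0.4969, 0.3109, 0.1883]
tool_rot: [-0.667, 1.466, 0.667]
ft_force: [0.5, -1.2, -5.7]
grip_width: 0.176
```

```bash
python3 -c "
from h import *
go(0,0,.188,90)
w=vision.get_image('wrist'); s=vision.get_image('side')
save('f1',np.hstack([cv2.resize(w[60:270,150:370],(400,382)),cv2.resize(s[80:260,190:360],(361,382))]))
s=ctrl.get_state(); print(s['qd'].round(3),s['tool_rot'])"
```

```text
t 10.22 now case [0.0024 0.0002 0.1883] F [ 0.5 -1.2 -5.7] M [-0.04 -0.01 -0.  ] g 0.176 q [-0.77  0.2   0.19  1.67 -0.04  1.27  0.28]
turn [-1.1 -0.  -0. ] shift [ 0.3 -0.2 -2.4]
[-0.002 -0.001 -0.    -0.003 -0.001  0.001 -0.002] [-0.66722962  1.46627692  0.66710577]
```

View pics/f1.png

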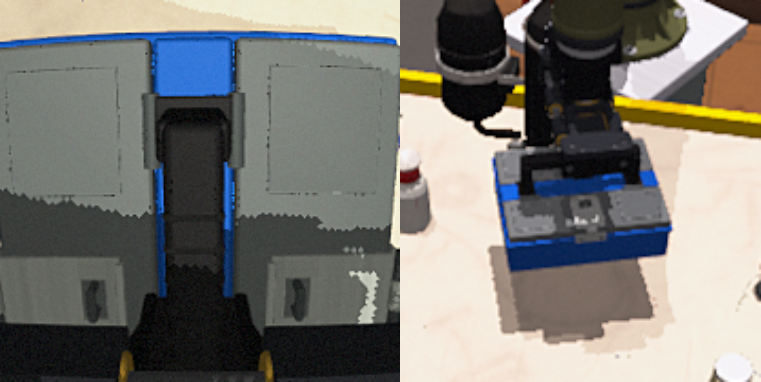

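```bash
python3 -c "
from h import *
close_job()"
```

```text
the job is handed in; nothing more can be done
```

I folded the near hasp flat over its catch, pressing with about 11 N while the case stood on the bench. Then I gripped the case by the handle with 50 N, lifted it straight up and handed the job in at about 10.2 s.

- **Lift:** the tool rose 99.7 mm, so the case's underside should be about 10 cm above the bench.
- **Grip:** the opening is about 15 mm, in keeping with the 16 mm bar. The measured load is about 6 N and the moment about zero.
- **Level and still:** joint speeds were about zero, and the wrist and side pictures show the case level.
- **Hasp:** the final wrist picture shows the near hasp lying flat with the catch standing through its slot, like the fixed far hasp.
- **Other things on the bench:** I felt no unexpected contact, but I did not check every bystander in a final overview picture.

The only disagreement was small: my first case pose was about 2–3 mm and 1° off what the wrist camera showed, and I corrected for it before gripping.

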